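# Shift the clamped drill into second gear

## Task

The cordless drill clamped in the bench bracket has been left in neutral: put it into second gear by easing the gear selector, the thumb slide on top of its gearbox, forward towards the chuck until it is fully home. Where the gear teeth butt, do not force the selector and do not wrench the chuck against the teeth: with the selector left lightly loaded, rock the chuck gently by hand until you feel the teeth catch, stop there, and then push the selector home. Let go of the drill, and do not disturb the battery, detergent, pegs or bit case around it.

Things in the scene. Friction and masses are not known exactly. Their poses are not given: they have to be found in the camera images.
- stand: Aluminium bench bracket, fixed to the worktop, holding a grey two-speed cordless drill by its neck. Origin on the worktop under the clamp ring (66 mm across, 26 mm wide). Its y axis is the drill's axis, 165 mm above the worktop, chuck towards +y, gearbox (60 mm across), motor (69 mm) and pistol grip towards -y down to y = -205 mm. Clamp lug and screw stick out to x = -60 mm at axis height.
- chuck: Round black ribbed chuck, 43 mm across; its bit ends at y = 148 mm. Origin on the drill's axis (its y) above the stand's origin; x and z turn with it. In neutral it turns freely either way (drag 0.03 N m). It has 6 gear teeth inside, 60 degrees apart; how they stand to the motor's teeth cannot be seen. Caught teeth leave it about 7 degrees of play, then push back with 3 N m per rad: stop there.
- chuck_grip (a point): Point on the drill's axis, 52 mm ahead of the stand's origin towards the bit, at the middle of the chuck's cylindrical part (43 mm across, 40 mm long): the place to grip across the axis from above and rock it by tilting about the axis.
- selector_tab (a point): Middle of the top of the gear selector's black tab on top of the gearbox; the tab is 18 mm across the drill, 24 mm along it, and stands 14 mm above the flat deck (36 mm wide) it slides on; this point is 45 mm above the drill's axis. It can be pinched across from above, or pushed on its rear face.
- selector (a joint): Travel of the gear selector along the drill, in m: 0 neutral, +0.014 second gear, fully home (forward, towards the chuck), -0.014 first gear (back). It stays where it is left (drag 6 N). Butting teeth meet at about +0.005; from there a fork spring adds 1 N per mm, until it goes solid near +0.009. With the teeth caught it goes home against the 6 N drag alone.
- battery: Battery pack of the drill, dark, 76 x 118 x 60 mm, lying loose; origin under its centre. Leave alone.
- detergent: White detergent bottle with a blue cap, 66 x 96 mm, 215 mm high, loose; origin under its centre. Leave alone.
- pegs: White plastic tub of wooden clothes pegs, 100 x 130 x 75 mm, loose; origin under its centre. Leave alone.
- bit_case: Open black case of drill bits, 80 x 130 x 18 mm with a clear lid standing up to 90 mm at its +x edge, loose; origin under its centre. Leave alone.

How it is judged:
By the outcome, as a careful person would: the job done as asked, in the order asked, and still so for the second after the job is handed in, with the robot touching nothing.
It also fails if it takes over 72 s, if anything falls off the work surface, if the arm or the gripper's body presses on something with over 40 N, if the wrist force passes 120 N, or if a joint passes its speed limit or range.

## Robot

A 6-joint arm with a two-finger parallel gripper is mounted at the origin on the work surface. World frame = base frame: x ahead of the robot, y to its left, z up, the work surface at z = 0. Lengths are in m, angles in rad, forces in N, time in s.
With the tool pointing down it reaches from about 0.35 to 0.85 m from the base axis. Payload 8.1 kg.
Tool frame: the origin (TCP) lies at the very end of the fingers, on their centre line; the grasp point (between the pads) lies 19 mm behind it; z points along the fingers, y is the line along which they close (so a half turn about z gives the same grasp; the last joint's range is limited). The gripper opens to 93 mm and grips with 3 to 60 N. Pads are 15 mm wide; open, the fingers measure 128 mm over their backs; the gripper's body (75 mm by 188 mm) begins 65 mm behind the grasp point.
Start: joints at [1.237, 0.13, 1.488, -0, 1.523, -0.085], TCP at [0.148, 0.582, 0.188] pointing down, gripper open.
Joint ranges: [-2.96, 2.96], [-0.89, 2.26], [0.02, 2.5], [-1.34, 4.48], [0, 2.73], [-2.66, 2.66]. Speed limits (rad/s): [2.39, 2.39, 2.79, 3.14, 3.14, 3.14].

## Interface

Orientations are given as a rotation vector (axis times angle).
In Python, from plant import monitor, eyes, ticket gives the robot as it stands.
- The arm moves only by the tool arm_command, never from a script. Its argument "deltas" is a list that holds one entry, the list of rows, each a list of 6 numbers: the shift along the world's x, y, z in cm, then the turn, a rotation vector about the world's x, y, z in degrees. In form: [[[tx, ty, tz, rx, ry, rz], ...]]. A call has 1 to 12 rows; each row shifts and turns the commanded pose from where the row before left it; what a row does not reach is not made up. A row lasts 1/12 s, in which the tool goes at most 41.7 mm and 7.16 degrees, less where a joint would pass 70% of its speed; a pose out of reach is approached as far as the arm can. A call is refused whole if a number of a shift passes 4.17 or a number of a turn 7.16, either way. A call with a gripper value outside its range is refused whole. "gripper" is the opening, from -1 (shut) to 1 (fully open), set as the call begins (left out, the last holds). The fingers move at their own pace and stop on an object; "squeeze" is the grip in N (left out, the last holds). Time passes only in rows, so rows that do not move let the fingers close. It gives the time, the measured TCP pose, the force, the opening and the grip force at its end, in the units of the state.
- monitor.read_state(): the state, without advancing time (a new reading comes with each control period).
- eyes.read_camera(name): name is "scene" or "top" or "wrist"; returns the picture (400x640x3 uint8, blue, green, red); there is no depth.
- eyes.camera_model(name): a dict with "fx", "fy", "cx", "cy" (pixels), "k1" (the pictures are not rectified: a ray, as slopes to the right and down, at radius r is drawn at 1 + k1 r^2 times it, then the intrinsics apply), "rvec" (rotation vector, rad) and "tvec" (3), from world to camera coordinates, as OpenCV has them. Camera axes: x right, y down, z forward; pixel columns grow to the right and rows downward; lengths in m; the calibration is good to about 2 mm. A picture is of the moment at which its call begins: read the wrist's pose just before it. camera_model takes no time and is no camera call; for the wrist camera it gives the pose at the moment of the call.
- ticket.close_job(): hands the job in; it is judged then, once.
The state is a dict: "t": time; "q": joint angles; "dq": joint speeds; "joint_torque": joint torques, N m; "tool_pos": TCP position; "orientation": TCP orientation; "force": force on the tool from outside, world axes, zero at the start; "wrist_torque": the same for the moment, N m; "opening": finger opening in m; "gripper_force": force on a finger pad.
Only numpy, scipy, OpenCV 4.12 (cv2) and the standard library are available. Lean on these libraries where they do the work, as an engineer would, in place of code of your own. Each camera call takes 0.05 s, during which the arm holds its last target. There are 200 camera calls.

## Working session

There is one attempt and no reset: what is moved stays moved. The work goes in short steps, Python scripts to look and compute and a tool call to move; the robot and the scene stay as the last step left them, time stands still between calls to the robot, and variables do not carry over. Pictures are saved under pics/ and viewed, at most 10 in all, crops included, and the job is handed in when it is done.

Besides the shell and the picture viewer there is one more tool, called as name(argument=value, ...), one argument or row to a line, values as JSON. arm_command: Moves the arm, as the interface text tells. Its arguments: {"type":"object","properties":{"deltas":{"type":"array"},"gripper":{"type":"number"},"squeeze":{"type":"number"}},"required":["deltas"]}

```bash
mkdir -p pics
python3 - <<'E'
from plant import monitor, eyes
import cv2
s=monitor.read_state(); print(s['t'],s['tool_pos'],s['orientation'],s['opening'])
for n in ('scene','top'):
    cv2.imwrite(f'pics/{n}0.png',eyes.read_camera(n)); print(eyes.camera_model(n))
E
```

```text
0.0 [0.14750978 0.58093786 0.18689756] [-3.89702491e-01 -3.11693724e+00  2.84724633e-03] 0.09296111924807222
{'fx': 422.0651287445505, 'fy': 422.0651287445505, 'cx': 321.91829732268053, 'cy': 203.3382718403974, 'k1': 0.0258366322489544, 'rvec': array([ 1.12087751,  2.14344567, -1.21322771]), 'tvec': array([ 0.3444683 , -0.12766949,  1.66790015])}
{'fx': 398.7163146847695, 'fy': 398.7163146847695, 'cx': 317.0417235842543, 'cy': 195.9599657049677, 'k1': -0.09474242989360104, 'rvec': array([ 2.12502047, -2.1727723 ,  0.18957975]), 'tvec': array([0.01380837, 0.59908413, 1.00104825])}
```

View pics/scene0.png

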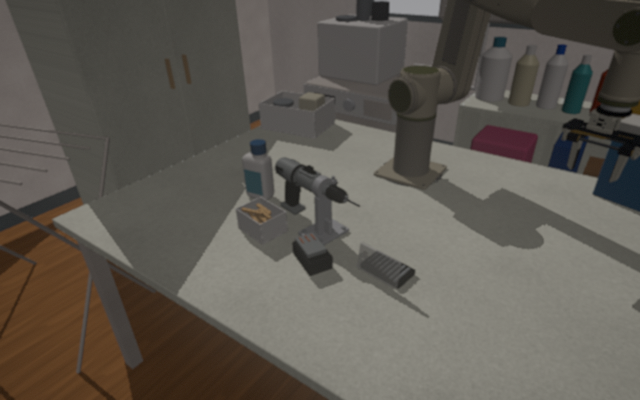

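View pics/top0.png

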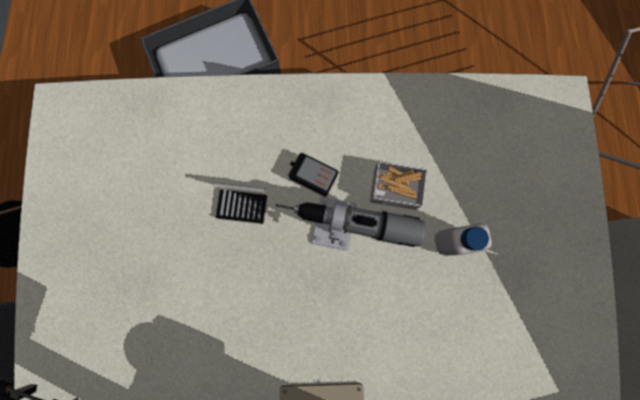

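The scene view shows the drill in its bracket around (315,185). The top view shows the bit tip near (278,207), the chuck near (312,212), the selector near (368,220) and the motor end near (422,231). I'll zoom in on both.

Run:
```python
import cv2,numpy as np
a=cv2.imread('pics/top0.png')[185:265,265:440]; b=cv2.imread('pics/scene0.png')[140:250,260:370]
a=cv2.resize(a,None,fx=4.5,fy=4.5,interpolation=cv2.INTER_CUBIC)
cv2.imwrite('pics/topc.png',cv2.convertScaleAbs(a,alpha=1.6))
b=cv2.resize(b,None,fx=5,fy=5,interpolation=cv2.INTER_CUBIC)
cv2.imwrite('pics/scenec.png',cv2.convertScaleAbs(b,alpha=1.6))
```

```text
(no output)
```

View pics/topc.png

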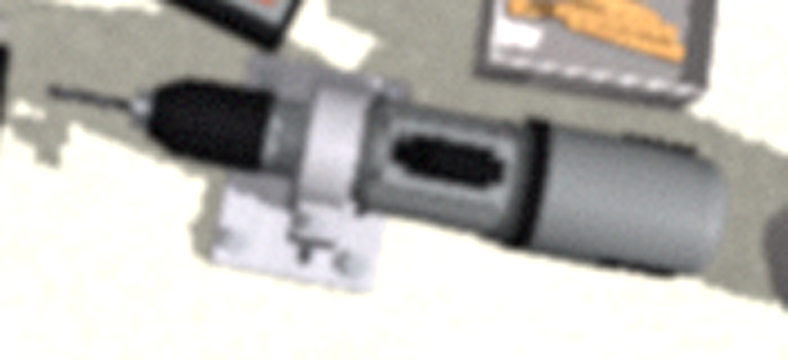

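View pics/scenec.png

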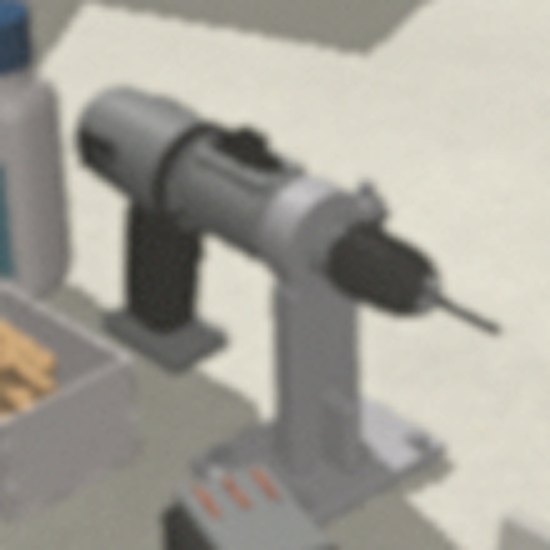

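Top crop: bit tip (50,92), chuck rear edge about (268,130), clamp ring (335,145), and selector and slot centre about (447,160). Scene crop: bit tip (495,328), selector tab top about (247,137). I'll work out positions from these.

```bash
cat > h.py <<'E'
import numpy as np, cv2
from plant import monitor, eyes
def P(n,m=None):
    m=m or eyes.camera_model(n)
    R=cv2.Rodrigues(m['rvec'])[0]; return m,R,-R.T@m['tvec']
def ray(n,u,v,m=None):
    m,R,c=P(n,m); x=np.array([(u-m['cx'])/m['fx'],(v-m['cy'])/m['fy']]); d=x.copy()
    for _ in range(20): d=x/(1+m['k1']*(d@d))
    return c,R.T@np.array([*d,1])
def atz(n,u,v,z,m=None):
    c,d=ray(n,u,v,m); return c+d*(z-c[2])/d[2]
def proj(n,p,m=None):
    m,R,c=P(n,m); q=R@np.asarray(p)+m['tvec']; d=q[:2]/q[2]; d=d*(1+m['k1']*(d@d))
    return d*[m['fx'],m['fy']]+[m['cx'],m['cy']]
def tri(obs):
    A=np.zeros((3,3));b=np.zeros(3)
    for n,u,v in obs:
        c,d=ray(n,u,v);d/=np.linalg.norm(d);M=np.eye(3)-np.outer(d,d);A+=M;b+=M@c
    return np.linalg.solve(A,b)
T=lambda u,v:('top',265+u/4.5,185+v/4.5)
S=lambda u,v:('scene',260+u/5,140+v/5)
E
python3 - <<'E'
from h import *
tip=tri([T(50,92),S(495,328)]);print('tip',tip)
print('sel',tri([T(447,160),S(247,137)]))
for nm,u,v,z in [('tip',50,92,.165),('nose',145,106,.165),('chrear',268,130,.165),('ring',335,145,.198),('sel',447,160,.21),('slotL',390,152,.196),('slotR',505,168,.196)]:
    print(nm,atz(*T(u,v),z))
# fit: origin xy + yaw
from scipy.optimize import least_squares
pts=[((0,.148,.165),T(50,92)),((0,.148,.165),S(495,328)),((0,0,.198),T(335,145)),((0,.032,.165),T(268,130)),((0,-.205,.165),T(722,210))]
def f(p):
    c,s=np.cos(p[2]),np.sin(p[2]);r=[]
    for q,o in pts: r+=list(proj(o[0],(p[0]+c*q[0]-s*q[1],p[1]+s*q[0]+c*q[1],q[2]))-o[1:])
    return r
r=least_squares(f,[.45,.05,0]);print(r.x,np.degrees(r.x[2]),np.round(r.fun,1))
E
```

```text
tip [0.55951954 0.10030077 0.16372062]
sel [ 0.51612398 -0.09800133  0.20675019]
tip [0.56037462 0.09843565 0.165     ]
nose [0.5520878  0.04963742 0.165     ]
chrear [ 0.53831474 -0.01333317  0.165     ]
ring [ 0.52644611 -0.04503378  0.198     ]
sel [ 0.51661293 -0.09875731  0.21      ]
slotL [ 0.5225435 -0.0724401  0.196    ]
slotR [ 0.51323064 -0.12954026  0.196     ]
[ 0.53019798 -0.04520347 -0.19549886] -11.20125949041878 [-0.7  0.6 -0.7 -0.5  0.  -1.7  0.2  0.8 -0.3  0.4]
```

arm_command(
  deltas=[
    [[0,0,4,0,0,0],[0,0,4,0,0,0],[0,0,4,0,0,0],[1.533,-2.833,0,0,0,-3.62],[1.533,-2.833,0,0,0,-3.62],[1.533,-2.833,0,0,0,-3.62],[1.533,-2.833,0,0,0,-3.62],[1.533,-2.833,0,0,0,-3.62],[1.533,-2.833,0,0,0,-3.62],[1.533,-2.833,0,0,0,-3.62],[1.533,-2.833,0,0,0,-3.62],[1.533,-2.833,0,0,0,-3.62]],
  ],
  gripper=1,
)

```text
t: 1.1
tool_pos: [0.2859, 0.325, 0.3075]
orientation: [-1.253, -2.881, 0.001]
force: [0.1, 0.7, -0.1]
opening: 0.0926
gripper_force: 0.0
```

arm_command(
  deltas=[
    [[1.533,-2.833,0,0,0,-3.62],[1.533,-2.833,0,0,0,-3.62],[1.533,-2.833,0,0,0,-3.62],[1.533,-2.833,0,0,0,-3.62],[1.533,-2.833,0,0,0,-3.62],[1.533,-2.833,0,0,0,-3.62],[1.533,-2.833,0,0,0,-3.62],[1.533,-2.833,0,0,0,-3.62],[1.533,-2.833,0,0,0,-3.62],[1.533,-2.833,0,0,0,-3.62]],
  ],
)

```text
t: 1.93
tool_pos: [0.4393, 0.0416, 0.3077]
orientation: [-2.086, -2.349, 0.0]
force: [-0.0, -0.3, 0.4]
opening: 0.0932
gripper_force: 0.0
```

arm_command(
  deltas=[
    [[1.533,-2.833,0,0,0,-3.62],[1.533,-2.833,0,0,0,-3.62],[1.533,-2.833,0,0,0,-3.62],[1.533,-2.833,0,0,0,-3.62],[1.533,-2.833,0,0,0,-3.62],[0,0,0,0,0,0],[0,0,0,0,0,0]],
  ],
)

```text
t: 2.52
tool_pos: [0.5155, -0.0996, 0.3067]
orientation: [-2.427, -1.991, 0.002]
force: [-0.5, 1.1, -0.5]
opening: 0.0924
gripper_force: 0.0
```

Run:
```python
from h import *
s=monitor.read_state();print(s['t'],s['tool_pos'],s['orientation'],s['force'],s['wrist_torque'])
m=eyes.camera_model('wrist');im=eyes.read_camera('wrist');print(m)
cv2.imwrite('pics/w1.png',im)
```

```text
2.5167 [ 0.51546459 -0.09959005  0.30667574] [-2.42712943e+00 -1.99134004e+00  2.17555932e-03] [-0.52266488  1.14464002 -0.51718794] [-0.09003614  0.0892688   0.02510597]
{'fx': 351.55867751377616, 'fy': 351.55867751377616, 'cx': 323.99311378215145, 'cy': 201.07117444584242, 'k1': 0.02437091257507472, 'rvec': array([-2.82295104,  0.27844082,  0.04678483]), 'tvec': array([-0.52463966, -0.06848507,  0.50732634])}
```

View pics/w1.png

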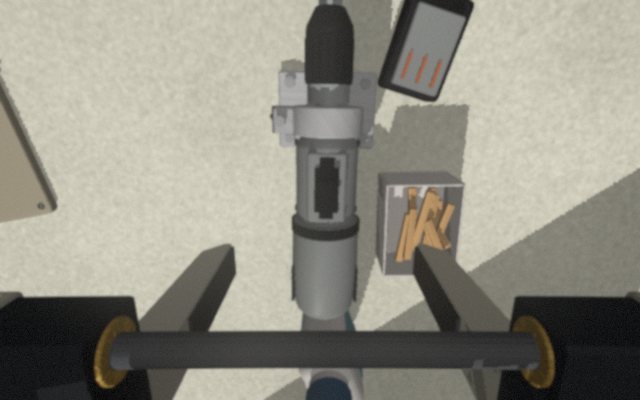

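The wrist view shows the tab centre at about (327,187). The chuck centreline is at (329.5,60), the ring at (328,123) and the motor at (325.5,250), so the drill runs nearly vertical in the picture.

Run:
```python
from h import *
m=eyes.camera_model('wrist')
im=cv2.imread('pics/w1.png')
c=cv2.resize(im[20:250,270:385],None,fx=2.6,fy=2.6,interpolation=cv2.INTER_CUBIC)
cv2.imwrite('pics/w1c.png',cv2.convertScaleAbs(c,alpha=1.7))
a=[]
for nm,u,v,z in [('chuck',329.5,60,.165),('chuckrear',329.5,83,.175),('ring',328.5,107,.198),('ringR',328.5,136,.198),('motor',325.5,250,.165),('tab',327,187,.21),('slotF',327,156,.196),('slotB',327,218,.196)]:
    p=atz('wrist',u,v,z,m);r=p[:2]-[.5302,-.0452];t=-.1955
    print(nm,np.round(p,4),'lat',np.round(r@[np.cos(t),np.sin(t)],4),'along',np.round(r@[-np.sin(t),np.cos(t)],4))
```

```text
chuck [0.5416 0.0079 0.165 ] lat 0.0008 along 0.0543
chuckrear [ 0.5377 -0.0112  0.175 ] lat 0.0008 along 0.0348
ring [ 0.533 -0.03   0.198] lat -0.0002 along 0.0154
ringR [ 0.5284 -0.0537  0.198 ] lat -0.0001 along -0.0087
motor [ 0.5022 -0.1742  0.165 ] lat -0.0025 along -0.132
tab [ 0.519  -0.0948  0.21  ] lat -0.0014 along -0.0508
slotF [ 0.5237 -0.0708  0.196 ] lat -0.0014 along -0.0263
slotB [ 0.5126 -0.1279  0.196 ] lat -0.0012 along -0.0845
```

View pics/w1c.png

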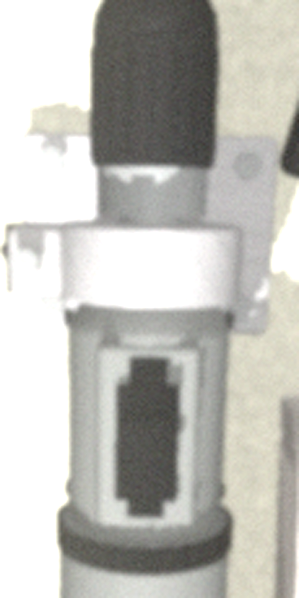

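arm_command(
  deltas=[
    [[0.1,0.09,-2.2,0,0,-0.2],[0.1,0.09,-2.2,0,0,-0.2],[0.1,0.08,-2.2,0,0,-0.2],[0,0,-1.5,0,0,0],[0,0,-1.0,0,0,0],[0,0,-0.6,0,0,0],[0,0,-0.4,0,0,0],[0,0,-0.3,0,0,0],[0,0,-0.2,0,0,0],[0,0,0,0,0,0]],
  ],
  gripper=-0.1,
  squeeze=15,
)

```text
t: 3.4
tool_pos: [0.5189, -0.0958, 0.2024]
orientation: [2.436, 1.982, 0.001]
force: [-0.0, 0.4, 1.5]
opening: 0.0421
gripper_force: 0.0
```

arm_command(
  deltas=[
    [[0,0,-0.1,0,0,0],[0,0,0,0,0,0],[0,0,0,0,0,0],[0,0,0,0,0,0],[0,0,0,0,0,0],[0,0,0,0,0,0]],
  ],
  gripper=-1,
  squeeze=10,
)

```text
t: 3.9
tool_pos: [0.5187, -0.0958, 0.201]
orientation: [2.437, 1.983, 0.0]
force: [0.5, -0.2, 0.3]
opening: 0.0066
gripper_force: 0.0
```

Run:
```python
from h import *
s=monitor.read_state();print(s['opening'],s['tool_pos'],s['force'])
m=eyes.camera_model('wrist');im=eyes.read_camera('wrist')
print([np.round(proj('wrist',p,m)) for p in [s['tool_pos'],(.519,-.0948,.21)]])
c=cv2.resize(im[60:400,200:450],None,fx=1.7,fy=1.7,interpolation=cv2.INTER_CUBIC)
cv2.imwrite('pics/w2.png',cv2.convertScaleAbs(c,alpha=1.7))
```

```text
0.006601749268603733 [ 0.51867612 -0.09580663  0.20102337] [ 0.50772157 -0.18281027  0.30588779]
[array([323., 236.]), array([323., 241.])]
```

View pics/w2.png

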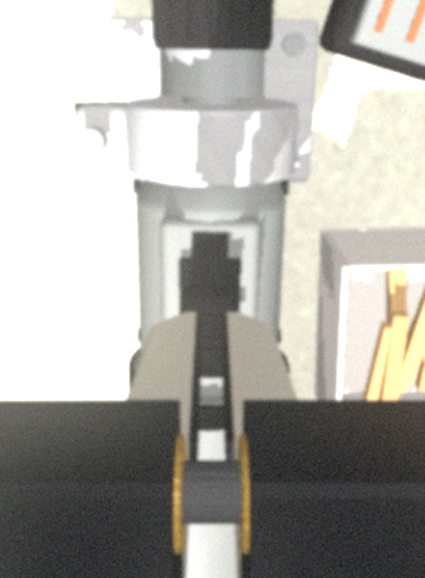

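Run:
```python
from h import *
m=eyes.camera_model('wrist');print(P('wrist',m)[2])
d=np.array([.2045,.979]);x=np.array([.979,-.2045]);o=np.array([.5302,-.0452])
F=lambda u,v:(200+u/1.7,60+v/1.7)
for nm,u,v,z in [('slotfront',210,232,.196),('tabfront',210,258,.21),('tabL',180,290,.21),('tabR',240,290,.21),('fingerfrontL',195,315,.201),('ffR',228,315,.201),('fbL',152,325,.201),('ringF',215,105,.198),('ringB',215,180,.198),('deckL',162,270,.196),('deckR',262,270,.196),('deckfront',210,222,.196)]:
    p=atz('wrist',*F(u,v),z,m)[:2]-o;print(nm,'lat %.4f along %.4f'%(p@x,p@d))
t=monitor.read_state()['tool_pos'][:2]-o;print('tcp',t@x,t@d)
```

```text
[ 0.53635135 -0.01317024  0.39728377]
slotfront lat -0.0008 along -0.0282
tabfront lat -0.0008 along -0.0330
tabL lat -0.0109 along -0.0445
tabR lat 0.0094 along -0.0444
fingerfrontL lat -0.0061 along -0.0578
ffR lat 0.0057 along -0.0578
fbL lat -0.0217 along -0.0618
ringF lat 0.0008 along 0.0156
ringB lat 0.0009 along -0.0092
deckL lat -0.0180 along -0.0425
deckR lat 0.0179 along -0.0425
deckfront lat -0.0008 along -0.0246
tcp -0.0009419552710144448 -0.05189495138995443
```

The closed fingers sit just behind the tab: front edges at about crop (195..228,315), with the tab ahead of them at (210,258..315). That leaves me set up to push on the rear face, so I'll ease forward and watch the force.

arm_command(
  deltas=[
    [[0,0,0,0,0,0],[0,0,0,0,0,0],[0.02,0.1,0,0,0,0],[0.02,0.1,0,0,0,0],[0,0,0,0,0,0]],
  ],
  gripper=-1,
  squeeze=10,
)

```text
t: 4.37
tool_pos: [0.5191, -0.0936, 0.2009]
orientation: [-2.437, -1.983, -0.0]
force: [-0.6, -0.2, -0.8]
opening: 0.0003
gripper_force: 0.0
```

arm_command(
  deltas=[
    [[0.02,0.1,0,0,0,0],[0.02,0.1,0,0,0,0],[0,0,0,0,0,0]],
  ],
)

```text
t: 4.62
tool_pos: [0.5195, -0.0916, 0.2009]
orientation: [-2.437, -1.983, -0.0]
force: [-0.1, 0.2, -0.3]
opening: 0.0007
gripper_force: 0.0
```

Run:
```python
from h import *
s=monitor.read_state();print(s['opening'],s['tool_pos'],s['force'],s['wrist_torque'])
m=eyes.camera_model('wrist');im=eyes.read_camera('wrist')
c=cv2.resize(im[170:300,260:390],None,fx=4,fy=4,interpolation=cv2.INTER_CUBIC)
cv2.imwrite('pics/w3.png',cv2.convertScaleAbs(c,alpha=2.2))
```

```text
0.0007047455621099427 [ 0.5194847  -0.09156941  0.20093159] [-0.13057774  0.16380733 -0.31043836] [-0.07820895  0.06174646 -0.00312943]
```

View pics/w3.png

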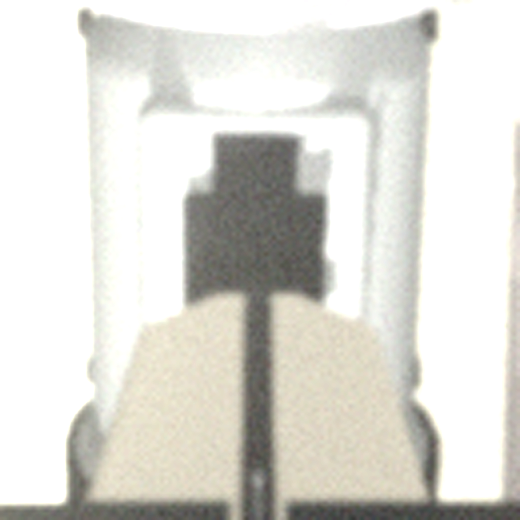

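The fingertips (crop row 295) overlap the black tab, yet there is no contact force, so they seem to hover over the tab top. I'll check by lowering gently.

arm_command(
  deltas=[
    [[0,0,-0.08,0,0,0],[0,0,-0.08,0,0,0],[0,0,0,0,0,0]],
  ],
)

```text
t: 4.92
tool_pos: [0.5193, -0.0918, 0.1991]
orientation: [-2.437, -1.983, 0.0]
force: [0.2, -0.1, 0.1]
opening: 0.0001
gripper_force: 0.0
```

Run:
```python
from h import *
m=eyes.camera_model('wrist'); R=P('wrist',m)[1]
s=monitor.read_state(); Rt=cv2.Rodrigues(s['orientation'])[0]; tp=s['tool_pos']
print('cam in tool',Rt.T@(P('wrist',m)[2]-tp),'optical axis in tool',Rt.T@R[2])
for h in (0,.005,.01,.02,.03):
  for f in (-.0075,0,.0075):
    print(h,f,np.round(proj('wrist',tp+Rt@np.array([-f if (Rt[:,0]@[.2,.98,0])<0 else f,.0,-h]),m),1))
```

```text
cam in tool [ 0.08450021  0.00051571 -0.19630122] optical axis in tool [-3.01819211e-01 -2.26862071e-04  9.53365152e-01]
0 -0.0075 [323.2 247.7]
0 0 [323.2 236.3]
0 0.0075 [323.2 224.7]
0.005 -0.0075 [323.2 251.2]
0.005 0 [323.2 239.7]
0.005 0.0075 [323.2 227.9]
0.01 -0.0075 [323.2 255. ]
0.01 0 [323.2 243.2]
0.01 0.0075 [323.2 231.1]
0.02 -0.0075 [323.2 263. ]
0.02 0 [323.2 250.8]
0.02 0.0075 [323.1 238.2]
0.03 -0.0075 [323.1 271.9]
0.03 0 [323.1 259.1]
0.03 0.0075 [323.1 246. ]
```

Run:
```python
import cv2
g=cv2.cvtColor(cv2.imread('pics/w1.png'),cv2.COLOR_BGR2GRAY)
for v in range(215,275,5): print(v,g[v,210:262:4], g[v,384:432:4])
```

```text
215 [202 205 208 206 211 201 207 208 203 203 206 202 204] [113 136 131 129 129 107 136 147 132 135 157 111]
220 [204 204 203 209 206 205 199 210 208 207 204 201 202] [125 132 129 131 130 115 146 146 106 159 148 106]
225 [212 206 204 208 201 204 199 203 203 201 207 201 200] [139 130 132 133 124 143 142 148 115 159 147 148]
230 [208 208 204 205 204 206 207 202 207 209 208 201 201] [143 129 128 130 114 157 147 150 153 158 132 151]
235 [206 213 210 205 200 200 201 199 205 200 206 202 199] [148 132 129 131 106 153 149 147 161 148 114 146]
240 [200 202 203 198 199 202 199 197 203 198 203 201 196] [148 131 131 130 128 139 156 152 159 125 146 154]
245 [200 191 165 124 106 122 189 200 206 202 204 199 197] [155 131 127 124 152 124 154 150 131  95 100 120]
250 [104 103 103 102  98  67 142 201 209 203 204 202 200] [163 133 130 108 161 113 154 136  47  78  94  92]
255 [101 102 102 102  74  64 126 202 201 199 196 196 200] [165 103 102 107 160 121 153 108  44  44  88  93]
260 [101  99 103  81  62  62 107 201 208 202 200 202 202] [156 104 105 132 153 114 116  96  41  50  52  92]
265 [100  99  90  61  56  61  82 193 198 201 197 207 197] [158 102 106 102 105 105 101  89  42  41  44  61]
270 [102  96  65  60  60  60  68 201 196 202 201 198 200] [152 106 106 102 105 105 106  87  46  44  47  45]
```

The pixels show the physical finger ends about 28 mm behind the reported TCP: inner faces are at u=235 and 414 for a 93 mm opening, which puts them about 30 mm higher. The fingers really are above the tab. I'll open, centre over the tab and go lower with small steps, watching the force.

arm_command(
  deltas=[
    [[-0.04,-0.2,0,0,0,0],[0,0,0,0,0,0],[0,0,0,0,0,0],[0,0,0,0,0,0],[0,0,0,0,0,0],[0,0,0,0,0,0],[0,0,0,0,0,0]],
  ],
  gripper=-0.1,
  squeeze=10,
)

```text
t: 5.5
tool_pos: [0.519, -0.0938, 0.1994]
orientation: [2.437, 1.983, -0.0]
force: [0.2, -0.2, -0.3]
opening: 0.041
gripper_force: 0.0
```

arm_command(
  deltas=[
    [[0,0,-0.4,0,0,0],[0,0,-0.4,0,0,0],[0,0,-0.4,0,0,0],[0,0,-0.4,0,0,0],[0,0,-0.2,0,0,0],[0,0,-0.2,0,0,0],[0,0,0,0,0,0]],
  ],
)

```text
t: 6.08
tool_pos: [0.5187, -0.0937, 0.1787]
orientation: [-2.436, -1.982, 0.001]
force: [0.0, 0.3, -0.8]
opening: 0.0419
gripper_force: 0.0
```

arm_command(
  deltas=[
    [[0,0,-0.2,0,0,0],[0,0,-0.1,0,0,0],[0,0,0,0,0,0],[0,0,0,0,0,0],[0,0,0,0,0,0]],
  ],
  gripper=-1,
  squeeze=8,
)

```text
t: 6.5
tool_pos: [0.5185, -0.0936, 0.1764]
orientation: [-2.436, -1.982, 0.001]
force: [-3.0, -0.0, 0.8]
opening: 0.0178
gripper_force: 8.0
```

Gripped: opening 17.8 mm at 8 N, which is the tab's width. Now I'll ease it forward.

arm_command(
  deltas=[
    [[-0.03,0.01,0,0,0,0],[0.01,0.05,0,0,0,0],[0.01,0.05,0,0,0,0],[0.01,0.05,0,0,0,0],[0.01,0.05,0,0,0,0],[0,0,0,0,0,0]],
  ],
  squeeze=12,
)

```text
t: 7.0
tool_pos: [0.5188, -0.0928, 0.1764]
orientation: [2.437, 1.981, -0.003]
force: [-5.2, -5.1, 0.4]
opening: 0.0175
gripper_force: 12.0
```

arm_command(
  deltas=[
    [[0.01,0.05,0,0,0,0],[0.01,0.05,0,0,0,0],[0.01,0.05,0,0,0,0],[0.01,0.05,0,0,0,0],[0.01,0.05,0,0,0,0],[0,0,0,0,0,0]],
  ],
)

```text
t: 7.5
tool_pos: [0.5193, -0.0903, 0.1764]
orientation: [2.437, 1.981, -0.003]
force: [-4.6, -5.8, 2.1]
opening: 0.0175
gripper_force: 12.0
```

arm_command(
  deltas=[
    [[-0.02,0.05,0,0,0,0],[0.0,0.05,0,0,0,0],[0.01,0.05,0,0,0,0],[0,0,0,0,0,0]],
  ],
)

```text
t: 7.83
tool_pos: [0.5195, -0.0889, 0.1764]
orientation: [2.436, 1.981, -0.002]
force: [-2.1, -5.5, -0.2]
opening: 0.0174
gripper_force: 12.0
```

arm_command(
  deltas=[
    [[0.01,0.05,0,0,0,0],[0.01,0.05,0,0,0,0],[0.01,0.05,0,0,0,0],[0,0,0,0,0,0]],
  ],
)

```text
t: 8.17
tool_pos: [0.5199, -0.0874, 0.1764]
orientation: [2.436, 1.981, -0.002]
force: [-2.1, -5.6, -0.1]
opening: 0.0176
gripper_force: 12.0
```

arm_command(
  deltas=[
    [[0.01,0.05,0,0,0,0],[0.01,0.05,0,0,0,0],[0,0,0,0,0,0],[0,0,0,0,0,0]],
  ],
)

```text
t: 8.5
tool_pos: [0.5201, -0.0866, 0.1764]
orientation: [2.436, 1.981, -0.002]
force: [-2.4, -5.5, 0.1]
opening: 0.0179
gripper_force: 12.0
```

Run:
```python
from h import *
m=eyes.camera_model('wrist');im=eyes.read_camera('wrist');cv2.imwrite('pics/w4.png',im)
d=np.array([.2045,.979]);o=np.array([.5302,-.0452])
g=cv2.cvtColor(im,cv2.COLOR_BGR2GRAY)
for u in (310,311,323,324,336,338): print(u,g[180:250:2,u])
g3=None
for v in range(190,250,6): print(v,'%.4f %.4f'%tuple((atz('wrist',323,v,z,m)[:2]-o)@d for z in (.196,.21)))
```

```text
310 [127 127 127 125 124 124 125 123 114 104 104 107 105 106 105 106 108 103
 101  97 104 103 104 104  99  74  50  50  49  48  51  44  45  48  50]
311 [126 128 129 122 127 126 126 121 115 103 102 104 105 105 104 108 105 104
  99  99 102 103 101  97  92  73  51  51  50  48  50  52  47  42  39]
323 [133 131 129 131 131 132 130 130 126 112 114 112 119 117 123 127 130 117
 110 104 102 103  95  69  46  41  43  47  42  44  43  41  43  40  40]
324 [134 131 134 131 129 140 140 138 142 117 117 118 124 122 127 128 127 120
 106 101 104 103  97  66  49  47  47  45  46  44  44  45  43  42  43]
336 [189 188 187 188 185 189 189 194 182 129 111 113 113 113 113 112 111 106
 103  99 100  98 101  84  69  58  44  43  44  43  44  41  35  42  41]
338 [188 187 188 188 187 188 187 191 174 125 113 114 114 114 110 113 110 106
 103  99 102 103  98  98  96  76  46  43  46  44  36  41  44  35  33]
190 -0.0079 -0.0039
196 -0.0111 -0.0069
202 -0.0144 -0.0099
208 -0.0178 -0.0130
214 -0.0212 -0.0161
220 -0.0246 -0.0193
226 -0.0280 -0.0224
232 -0.0315 -0.0257
238 -0.0350 -0.0289
244 -0.0386 -0.0322
```

arm_command(
  deltas=[
    [[0.01,0.05,0,0,0,0],[0,0,0,0,0,0],[0,0,0,0,0,0]],
  ],
)

```text
t: 8.8
tool_pos: [0.5201, -0.0862, 0.1764]
orientation: [2.436, 1.98, -0.002]
force: [-2.9, -6.1, -0.2]
opening: 0.0174
gripper_force: 12.0
```

Run:
```python
from h import *
F=[];
for i in range(6): s=monitor.read_state();F.append(s['force']);eyes.read_camera('top')
F=np.array(F);print(s['tool_pos'],F.mean(0),F@np.array([.2045,.979,0]))
```

```text
[ 0.52014399 -0.08616212  0.1764057 ] [-2.22146754e+00 -6.41088734e+00 -5.74535522e-03] [-6.54453036 -6.77349229 -6.15003973 -7.10222833 -6.84932782 -6.96367439]
```

arm_command(
  deltas=[
    [[0.01,0.05,0,0,0,0],[0,0,0,0,0,0],[0,0,0,0,0,0]],
  ],
)

```text
t: 9.35
tool_pos: [0.5202, -0.0858, 0.1764]
orientation: [2.436, 1.98, -0.002]
force: [-2.2, -6.4, 1.3]
opening: 0.0174
gripper_force: 12.0
```

```bash
cat > f.py <<'E'
from h import *
F=[];W=[]
for i in range(5): s=monitor.read_state();F.append(s['force']);W.append(s['wrist_torque']);eyes.read_camera('top')
F=np.array(F);print(s['t'],s['tool_pos'],s['orientation'],s['opening'],F.mean(0),'along',(F@np.array([.2045,.979,0])).mean(),'W',np.mean(W,0),np.std(W,0))
E
python3 f.py
```

```text
9.55 [ 0.52021904 -0.08573614  0.17638477] [ 2.43625636e+00  1.98036890e+00 -2.35806900e-03] 0.017634758115993066 [-2.08428896 -6.88246606  0.53327837] along -7.164171366687794 W [-1.33786856e+00  4.97542403e-01  1.01977975e-03] [0.02880938 0.02558049 0.03713178]
```

arm_command(
  deltas=[
    [[0.01,0.05,0,0,0,0],[0.005,0.03,0,0,0,0],[0,0,0,0,0,0]],
  ],
)

```text
t: 9.85
tool_pos: [0.5204, -0.0851, 0.1764]
orientation: [2.436, 1.98, -0.003]
force: [-2.0, -7.4, -0.4]
opening: 0.0175
gripper_force: 12.0
```

```bash
python3 f.py
```

```text
10.05 [ 0.52038275 -0.08514179  0.17642442] [ 2.43615535  1.98006303 -0.00263015] 0.01715155209737607 [-2.37397551 -7.04212977 -0.22733026] along -7.3797230329510075 W [-1.44969256e+00  4.71721335e-01 -1.09415602e-03] [0.02166929 0.01978279 0.01765372]
```

The selector is lightly loaded: about 7.4 N, or roughly 1.4 N on the spring. Releasing it, lifting and moving over the chuck.

arm_command(
  deltas=[
    [[0,0,0,0,0,0],[0,0,0,0,0,0],[0,0,0,0,0,0],[0,0,0,0,0,0],[0,0,1,0,0,0],[0,0,2,0,0,0],[0,0,2,0,0,0],[0.4,1.6,0,0,0,0],[0.4,2.0,0,0,0,0],[0.4,2.0,0,0,0,0],[0.4,2.0,0,0,0,0],[0.4,1.6,0,0,0,0]],
  ],
  gripper=-0.1,
)

```text
t: 11.1
tool_pos: [0.5408, 0.0101, 0.2274]
orientation: [2.436, 1.983, 0.002]
force: [0.6, 0.2, -0.6]
opening: 0.0418
gripper_force: 0.0
```

arm_command(
  deltas=[
    [[0,0,0,0,0,0],[0,0,0,0,0,0],[0,0,0,0,0,0],[0,0,0,0,0,0]],
  ],
  gripper=0.7,
)

```text
t: 11.43
tool_pos: [0.5403, 0.0079, 0.2266]
orientation: [2.437, 1.982, -0.0]
force: [-0.5, 0.3, 0.4]
opening: 0.0642
gripper_force: 0.0
```

```bash
python3 f.py
python3 - <<'E'
from h import *
m=eyes.camera_model('wrist');im=eyes.read_camera('wrist')
d=np.array([.2045,.979]);x=np.array([.979,-.2045]);o=np.array([.5302,-.0452])
cv2.imwrite('pics/w5.png',cv2.convertScaleAbs(im,alpha=1.4))
print([np.round(proj('wrist',[*(o+a*d),z],m)) for a,z in ((.054,.165),(.034,.165),(.148,.165))])
E
```

```text
11.6333 [0.54033123 0.00796994 0.22641251] [ 2.43774957e+00  1.98154763e+00 -1.35881948e-05] 0.0777194126200942 [0.19451491 0.22457107 0.28371419] along 0.25963337564508404 W [-0.0862954   0.07412328 -0.00138316] [0.04800826 0.04505058 0.01150511]
[array([325., 205.]), array([325., 229.]), array([325.,  75.])]
```

View pics/w5.png

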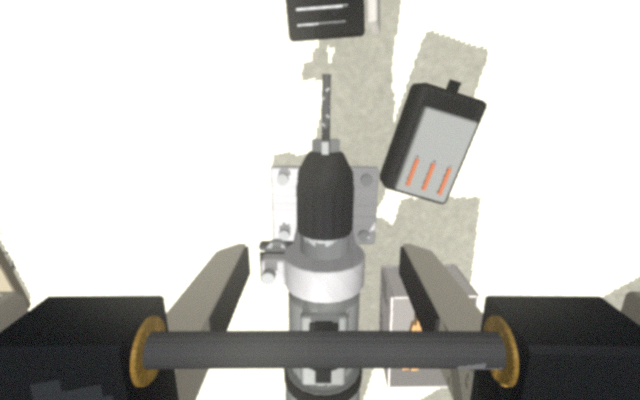

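The wrist view shows the bit tip at (327,75), as predicted, and the chuck centred at about (325.5,195). The path down is clear, so I'll lower over the chuck.

arm_command(
  deltas=[
    [[0.1,-0.02,-1.5,0,0,0],[0,0,-2,0,0,0],[0,0,-2,0,0,0],[0,0,-1.5,0,0,0],[0,0,-1.2,0,0,0],[0,0,-0.8,0,0,0],[0,0,-0.5,0,0,0],[0,0,-0.3,0,0,0],[0,0,0,0,0,0],[0,0,0,0,0,0]],
  ],
  gripper=0.7,
)

```text
t: 12.57
tool_pos: [0.5419, 0.0084, 0.1291]
orientation: [2.436, 1.982, 0.001]
force: [-0.2, 0.8, -0.0]
opening: 0.0793
gripper_force: 0.0
```

```bash
python3 f.py
```

```text
12.7667 [0.54190095 0.0083809  0.12910605] [2.43628699e+00 1.98213459e+00 1.39247404e-03] 0.07920287451670269 [-0.06606491  0.2340665   0.26783002] along 0.21564082784278726 W [-0.08019085  0.07297352 -0.00951611] [0.04168856 0.00711341 0.04176593]
```

arm_command(
  deltas=[
    [[0,0,0,0,0,0],[0,0,0,0,0,0],[0,0,0,0,0,0],[0,0,0,0,0,0],[0,0,0,0,0,0],[0,0,0,0,0,0],[0,0,0,0,0,0],[0,0,0,0,0,0]],
  ],
  gripper=-0.3,
  squeeze=12,
)

```text
t: 13.48
tool_pos: [0.5409, 0.0085, 0.1283]
orientation: [-2.436, -1.982, 0.001]
force: [-4.0, 0.8, 1.8]
opening: 0.0424
gripper_force: 12.0
```

```bash
python3 f.py
```

```text
13.6833 [0.54095319 0.00850301 0.12827197] [-2.43632391e+00 -1.98234772e+00  1.01673097e-03] 0.04289830297236463 [-4.79758151  0.35960284  2.17852967] along -0.6290542345534889 W [ 0.05038243  0.87450031 -0.045518  ] [0.02448346 0.12366412 0.01804551]
```

Gripped across the 43 mm diameter. I'll relieve the side load, then rock in small steps and work out the torque about the drill axis.

Create tq.py:
```python
from h import *
d=np.array([.2045,.979,0]);o=np.array([.5302,-.0452,.165])+.054*d
def T(s):
    R=cv2.Rodrigues(s['orientation'])[0]; sen=s['tool_pos']-R[:,2]*.234
    F=s['force']-[.06,.23,.27];W=s['wrist_torque']-[-.083,.073,-.005]
    return (W-np.cross(o-sen,F))@d
if __name__=='__main__':
    a=[];F=[]
    for i in range(4): s=monitor.read_state();a.append(T(s));F.append(s['force']);eyes.read_camera('top')
    R=cv2.Rodrigues(s['orientation'])[0];z=-R[:,2];th=np.degrees(np.arctan2(z@[.979,-.2045,0],z[2]))
    p=s['tool_pos']+z*.037-o
    print('t %.2f T %.3f+-%.3f tilt %.2f op %.4f F'%(s['t'],np.mean(a),np.std(a)/2,th,s['opening']),np.round(np.mean(F,0),2),'lat %.4f z %.4f'%(p@[.979,-.2045,0],p[2]))
```

```text
(no output)
```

arm_command(
  deltas=[
    [[-0.08,0.02,0,0,0,0],[0,0,0,0,0,0],[0,0,0,0,0,0]],
  ],
)

```text
t: 13.98
tool_pos: [0.5409, 0.0085, 0.1283]
orientation: [2.437, 1.982, 0.001]
force: [1.3, -0.2, -0.2]
opening: 0.0425
gripper_force: 12.0
```

```bash
python3 tq.py
```

```text
t 14.13 T 0.087+-0.025 tilt -0.04 op 0.0430 F [ 1.15 -0.04 -1.22] lat -0.0005 z 0.0003
```

arm_command(
  deltas=[
    [[-0.158,0.033,0.004,0.51,2.45,0],[-0.158,0.033,0.01,0.51,2.45,0],[0,0,0,0,0,0],[0,0,0,0,0,0]],
  ],
)

```text
t: 14.52
tool_pos: [0.5378, 0.0092, 0.1284]
orientation: [-2.384, -1.939, 0.084]
force: [0.7, -0.7, 0.0]
opening: 0.0427
gripper_force: 12.0
```

```bash
python3 tq.py
```

```text
t 14.67 T 0.034+-0.031 tilt 4.90 op 0.0423 F [ 2.11 -0.21 -1.55] lat -0.0005 z 0.0003
```

arm_command(
  deltas=[
    [[-0.157,0.033,0.018,0.51,2.45,0],[-0.157,0.033,0.024,0.51,2.45,0],[0,0,0,0,0,0],[0,0,0,0,0,0]],
  ],
)

```text
t: 15.05
tool_pos: [0.5347, 0.0099, 0.1289]
orientation: [-2.329, -1.895, 0.165]
force: [2.6, -0.3, -2.6]
opening: 0.0427
gripper_force: 12.0
```

```bash
python3 tq.py
```

```text
t 15.20 T -0.007+-0.037 tilt 9.89 op 0.0428 F [ 4.13 -0.42 -3.37] lat -0.0005 z 0.0004
```

arm_command(
  deltas=[
    [[-0.096,0.02,-0.02,0.51,2.45,0],[-0.155,0.032,0.037,0.51,2.45,0],[0,0,0,0,0,0],[0,0,0,0,0,0]],
  ],
)

```text
t: 15.58
tool_pos: [0.5316, 0.0106, 0.1293]
orientation: [-2.271, -1.848, 0.243]
force: [-0.0, 1.0, 3.1]
opening: 0.0424
gripper_force: 12.0
```

```bash
python3 tq.py
```

```text
t 15.73 T -0.069+-0.027 tilt 14.96 op 0.0428 F [0.05 0.67 1.73] lat -0.0005 z 0.0001
```

arm_command(
  deltas=[
    [[-0.152,0.032,0.044,0.51,2.45,0],[-0.152,0.032,0.052,0.51,2.45,0],[0,0,0,0,0,0],[0,0,0,0,0,0]],
  ],
)

```text
t: 16.12
tool_pos: [0.5284, 0.0112, 0.13]
orientation: [-2.213, -1.801, 0.318]
force: [-1.6, 2.6, 2.7]
opening: 0.0429
gripper_force: 12.0
```

```bash
python3 tq.py
```

```text
t 16.27 T -0.081+-0.042 tilt 19.99 op 0.0424 F [-0.88  1.85  1.48] lat -0.0006 z -0.0002
```

arm_command(
  deltas=[
    [[-0.15,0.033,0.058,0.51,2.45,0],[-0.147,0.033,0.065,0.51,2.45,0],[0,0,0,0,0,0],[0,0,0,0,0,0]],
  ],
)

```text
t: 16.65
tool_pos: [0.5254, 0.0118, 0.131]
orientation: [-2.153, -1.752, 0.39]
force: [-2.0, 1.2, 1.9]
opening: 0.0429
gripper_force: 12.0
```

```bash
python3 tq.py
```

```text
t 16.80 T -0.150+-0.045 tilt 25.02 op 0.0427 F [-2.41  1.82  0.92] lat -0.0007 z -0.0004
```

arm_command(
  deltas=[
    [[-0.144,0.03,0.07,0.51,2.45,0],[0,0,0,0,0,0],[0,0,0,0,0,0],[0,0,0,0,0,0]],
  ],
)

```text
t: 17.18
tool_pos: [0.524, 0.0121, 0.1317]
orientation: [-2.124, -1.728, 0.423]
force: [-3.7, 1.7, -0.6]
opening: 0.0429
gripper_force: 12.0
```

```bash
python3 tq.py
```

```text
t 17.33 T -0.252+-0.064 tilt 27.53 op 0.0428 F [-4.4   2.21 -1.11] lat -0.0007 z -0.0004
```

arm_command(
  deltas=[
    [[-0.08,0.04,-0.02,0,0,0],[0,0,0,0,0,0],[0,0,0,0,0,0]],
  ],
)

```text
t: 17.63
tool_pos: [0.524, 0.0122, 0.1317]
orientation: [-2.125, -1.729, 0.422]
force: [-1.1, -0.5, -2.8]
opening: 0.0426
gripper_force: 12.0
```

```bash
python3 tq.py
```

```text
t 17.78 T -0.201+-0.041 tilt 27.46 op 0.0426 F [-0.11 -0.34 -2.56] lat -0.0008 z -0.0004
```

arm_command(
  deltas=[
    [[-0.142,0.03,0.075,0.51,2.45,0],[0,0,0,0,0,0],[0,0,0,0,0,0]],
  ],
)

```text
t: 18.08
tool_pos: [0.5225, 0.0127, 0.1324]
orientation: [-2.093, -1.703, 0.456]
force: [0.8, 0.0, -0.9]
opening: 0.0426
gripper_force: 12.0
```

```bash
python3 tq.py
```

```text
t 18.23 T -0.102+-0.026 tilt 29.95 op 0.0430 F [ 1.86 -0.31 -2.1 ] lat -0.0009 z -0.0005
```

arm_command(
  deltas=[
    [[-0.135,0.028,0.082,0.51,2.45,0],[-0.131,0.027,0.088,0.51,2.45,0],[0,0,0,0,0,0],[0,0,0,0,0,0]],
  ],
)

```text
t: 18.62
tool_pos: [0.5197, 0.0134, 0.1341]
orientation: [-2.031, -1.653, 0.521]
force: [2.1, 0.5, -1.1]
opening: 0.0427
gripper_force: 12.0
```

```bash
python3 tq.py
```

```text
t 18.77 T -0.149+-0.033 tilt 34.96 op 0.0425 F [ 2.78  0.44 -2.42] lat -0.0011 z -0.0006
```

arm_command(
  deltas=[
    [[-0.11,0.023,0.07,0.51,2.45,0],[-0.125,0.026,0.1,0.51,2.45,0],[0,0,0,0,0,0],[0,0,0,0,0,0]],
  ],
)

```text
t: 19.15
tool_pos: [0.517, 0.0139, 0.136]
orientation: [-1.968, -1.601, 0.584]
force: [1.1, 1.2, -1.1]
opening: 0.0427
gripper_force: 12.0
```

```bash
python3 tq.py; python3 -c "
from plant import monitor;import numpy as np;print(np.round(monitor.read_state()['q'],2))"
```

```text
t 19.30 T -0.251+-0.042 tilt 40.00 op 0.0425 F [ 1.07  1.53 -1.52] lat -0.0012 z -0.0007
[-0.12  0.7   1.04  0.07  2.1   0.1 ]
```

arm_command(
  deltas=[
    [[-0.12,0.025,0.105,0.51,2.45,0],[0,0,0,0,0,0],[0,0,0,0,0,0]],
  ],
)

```text
t: 19.6
tool_pos: [0.5157, 0.0142, 0.137]
orientation: [-1.936, -1.575, 0.614]
force: [0.1, 1.6, -1.4]
opening: 0.0428
gripper_force: 12.0
```

```bash
python3 tq.py
```

```text
t 19.75 T -0.243+-0.036 tilt 42.53 op 0.0426 F [-0.22  1.6  -1.81] lat -0.0013 z -0.0008
```

arm_command(
  deltas=[
    [[0.12,-0.025,-0.105,-0.51,-2.45,0],[0.125,-0.026,-0.1,-0.51,-2.45,0],[0,0,0,0,0,0],[0,0,0,0,0,0]],
  ],
)

```text
t: 20.13
tool_pos: [0.5183, 0.0136, 0.1349]
orientation: [-2.001, -1.628, 0.552]
force: [2.2, 2.0, -5.2]
opening: 0.0429
gripper_force: 12.0
```

```bash
python3 tq.py
```

```text
t 20.28 T -0.268+-0.047 tilt 37.58 op 0.0423 F [ 1.18  2.19 -3.5 ] lat -0.0011 z -0.0007
```

Backing off changed nothing, so the steady reading is tilt bias and not caught teeth. I'll open, measure the bias in free air, swing back to -20° and regrip to cover the rest of the tooth pitch.

arm_command(
  deltas=[
    [[0,0,0,0,0,0],[0,0,0,0,0,0],[0,0,0,0,0,0],[0,0,0,0,0,0],[0,0,0,0,0,0],[0,0,0,0,0,0]],
  ],
  gripper=0.7,
)

```text
t: 20.83
tool_pos: [0.5184, 0.0134, 0.135]
orientation: [-2.0, -1.627, 0.553]
force: [-0.1, -0.1, 0.0]
opening: 0.0773
gripper_force: 0.0
```

```bash
python3 tq.py
```

```text
t 20.98 T -0.263+-0.008 tilt 37.54 op 0.0789 F [0.18 0.21 0.35] lat -0.0011 z -0.0007
```

arm_command(
  deltas=[
    [[0.26,-0.054,-0.185,-1.02,-4.9,0],[0.274,-0.057,-0.161,-1.02,-4.9,0],[0.286,-0.06,-0.137,-1.02,-4.9,0],[0.297,-0.062,-0.11,-1.02,-4.9,0],[0.306,-0.064,-0.084,-1.02,-4.9,0],[0.311,-0.065,-0.056,-1.02,-4.9,0],[0.315,-0.066,-0.028,-1.02,-4.9,0],[0.316,-0.066,0,-1.02,-4.9,0],[0.315,-0.066,0.028,-1.02,-4.9,0],[0.311,-0.065,0.056,-1.02,-4.9,0],[0.306,-0.064,0.084,-1.02,-4.9,0],[0.15,-0.031,0.052,-0.51,-2.45,0]],
  ],
)

```text
t: 22.03
tool_pos: [0.5521, 0.0066, 0.1293]
orientation: [2.21, 1.799, 0.322]
force: [-0.4, -0.4, 0.3]
opening: 0.0787
gripper_force: 0.0
```

arm_command(
  deltas=[
    [[0,0,0,0,0,0],[0,0,0,0,0,0],[0,0,0,0,0,0]],
  ],
)

```text
t: 22.28
tool_pos: [0.5533, 0.0063, 0.1303]
orientation: [2.214, 1.801, 0.318]
force: [-0.5, -0.1, 0.8]
opening: 0.0788
gripper_force: 0.0
```

```bash
python3 tq.py
```

```text
t 22.43 T 0.085+-0.022 tilt -19.99 op 0.0791 F [-0.48 -0.13  0.18] lat -0.0003 z -0.0003
```

Free-air bias fits about -0.4·sin(tilt), so the teeth have not caught anywhere in 0–42°. Regripping to go on.

```bash
sed -i "s/    p=s\['tool_pos'\]/    a=np.array(a)+.4*np.sin(np.radians(th))\n&/" tq.py; cat tq.py | tail -6 | head -3
```

```text
a=[];F=[]
    for i in range(4): s=monitor.read_state();a.append(T(s));F.append(s['force']);eyes.read_camera('top')
    R=cv2.Rodrigues(s['orientation'])[0];z=-R[:,2];th=np.degrees(np.arctan2(z@[.979,-.2045,0],z[2]))
```

arm_command(
  deltas=[
    [[0,0,0,0,0,0],[0,0,0,0,0,0],[0,0,0,0,0,0],[0,0,0,0,0,0],[0,0,0,0,0,0],[0,0,0,0,0,0],[0,0,0,0,0,0],[0,0,0,0,0,0]],
  ],
  gripper=-0.3,
  squeeze=15,
)

```text
t: 23.15
tool_pos: [0.5535, 0.0062, 0.1299]
orientation: [2.212, 1.8, 0.319]
force: [4.8, -1.6, -3.8]
opening: 0.0425
gripper_force: 15.0
```

```bash
python3 tq.py
```

```text
t 23.30 T 0.014+-0.059 tilt -20.11 op 0.0425 F [ 5.2  -1.15 -3.12] lat -0.0004 z -0.0003
```

arm_command(
  deltas=[
    [[-0.151,0.032,-0.052,0.51,2.45,0],[-0.151,0.032,-0.045,0.51,2.45,0],[0,0,0,0,0,0],[0,0,0,0,0,0]],
  ],
)

```text
t: 23.68
tool_pos: [0.5504, 0.0068, 0.1289]
orientation: [2.271, 1.848, 0.244]
force: [2.1, 0.2, 0.6]
opening: 0.0426
gripper_force: 15.0
```

```bash
python3 tq.py
```

```text
t 23.83 T 0.138+-0.035 tilt -15.14 op 0.0425 F [ 4.38 -0.59 -0.46] lat -0.0005 z -0.0003
```

arm_command(
  deltas=[
    [[-0.1,0.022,-0.038,0.51,2.45,0],[-0.13,0.028,-0.032,0.51,2.45,0],[0,0,0,0,0,0],[0,0,0,0,0,0]],
  ],
)

```text
t: 24.22
tool_pos: [0.5474, 0.0075, 0.1282]
orientation: [2.328, 1.894, 0.166]
force: [-2.3, 0.1, 6.4]
opening: 0.0426
gripper_force: 15.0
```

```bash
python3 tq.py
```

```text
t 24.37 T 0.130+-0.041 tilt -10.09 op 0.0424 F [-1.48 -0.43  4.97] lat -0.0004 z -0.0004
```

arm_command(
  deltas=[
    [[-0.156,0.033,-0.024,0.51,2.45,0],[-0.157,0.033,-0.018,0.51,2.45,0],[0,0,0,0,0,0],[0,0,0,0,0,0]],
  ],
)

```text
t: 24.75
tool_pos: [0.5442, 0.0081, 0.1278]
orientation: [2.383, 1.939, 0.085]
force: [-4.0, 0.6, 8.6]
opening: 0.0431
gripper_force: 15.0
```

```bash
python3 tq.py
```

```text
t 24.90 T -0.028+-0.034 tilt -5.09 op 0.0428 F [-3.54 -0.31  7.1 ] lat -0.0004 z -0.0004
```

arm_command(
  deltas=[
    [[-0.06,0.01,0.1,0,0,0],[0,0,0,0,0,0],[0,0,0,0,0,0]],
  ],
)

```text
t: 25.2
tool_pos: [0.5442, 0.0082, 0.1279]
orientation: [2.382, 1.938, 0.087]
force: [5.7, -2.2, -3.4]
opening: 0.0427
gripper_force: 15.0
```

```bash
python3 tq.py
```

```text
t 25.35 T 0.160+-0.029 tilt -5.15 op 0.0424 F [ 5.89 -1.28 -3.5 ] lat -0.0005 z -0.0003
```

arm_command(
  deltas=[
    [[-0.158,0.033,-0.01,0.51,2.45,0],[0,0,0,0,0,0],[0,0,0,0,0,0]],
  ],
)

```text
t: 25.65
tool_pos: [0.5426, 0.0085, 0.1278]
orientation: [2.41, 1.96, 0.044]
force: [5.7, -0.4, -3.8]
opening: 0.0425
gripper_force: 15.0
```

```bash
python3 tq.py
```

```text
t 25.80 T 0.114+-0.023 tilt -2.62 op 0.0424 F [ 6.16 -0.68 -4.38] lat -0.0006 z -0.0002
```

```bash
sed -i 's/\.234/.214/' tq.py; python3 tq.py
```

```text
t 26.00 T -0.062+-0.049 tilt -2.63 op 0.0426 F [ 6.51 -1.   -5.41] lat -0.0006 z -0.0002
```

arm_command(
  deltas=[
    [[-0.118,0.025,-0.04,0.51,2.45,0],[-0.158,0.033,0.004,0.51,2.45,0],[0,0,0,0,0,0],[0,0,0,0,0,0]],
  ],
)

```text
t: 26.38
tool_pos: [0.5394, 0.0091, 0.1278]
orientation: [-2.411, -1.961, 0.043]
force: [1.1, -0.1, 1.6]
opening: 0.0427
gripper_force: 15.0
```

```bash
python3 tq.py
```

```text
t 26.53 T 0.076+-0.049 tilt 2.41 op 0.0427 F [ 2.24 -0.39  0.03] lat -0.0005 z -0.0002
```

Phase reached is about 60°. No catch yet, so I'll go on.

arm_command(
  deltas=[
    [[-0.15,0.032,0.01,0.51,2.45,0],[-0.155,0.033,0.016,0.51,2.45,0],[0,0,0,0,0,0],[0,0,0,0,0,0]],
  ],
)

```text
t: 26.92
tool_pos: [0.5362, 0.0099, 0.1281]
orientation: [-2.356, -1.917, 0.126]
force: [-1.5, 0.4, 2.1]
opening: 0.0426
gripper_force: 15.0
```

```bash
python3 tq.py
```

```text
t 27.07 T -0.159+-0.052 tilt 7.44 op 0.0427 F [ 0.17 -0.13  0.46] lat -0.0005 z -0.0002
```

arm_command(
  deltas=[
    [[-0.155,0.033,0.022,0.51,2.45,0],[0,0,0,0,0,0],[0,0,0,0,0,0]],
  ],
)

```text
t: 27.37
tool_pos: [0.5347, 0.0102, 0.1284]
orientation: [-2.328, -1.894, 0.166]
force: [-0.1, 0.0, 0.3]
opening: 0.0427
gripper_force: 15.0
```

```bash
python3 tq.py
```

```text
t 27.52 T -0.106+-0.034 tilt 9.98 op 0.0425 F [0.11 0.84 0.19] lat -0.0005 z -0.0002
```

arm_command(
  deltas=[
    [[-0.154,0.033,0.028,0.51,2.45,0],[0,0,0,0,0,0],[0,0,0,0,0,0]],
  ],
)

```text
t: 27.82
tool_pos: [0.5331, 0.0106, 0.1287]
orientation: [-2.3, -1.871, 0.205]
force: [-1.6, 1.5, 1.4]
opening: 0.0424
gripper_force: 15.0
```

```bash
python3 tq.py;python3 tq.py
```

```text
t 27.97 T -0.155+-0.024 tilt 12.48 op 0.0426 F [-1.14  1.92  0.88] lat -0.0005 z -0.0002
t 28.17 T -0.253+-0.059 tilt 12.51 op 0.0423 F [-1.32  1.48  0.29] lat -0.0005 z -0.0002
```

arm_command(
  deltas=[
    [[0.154,-0.033,-0.028,-0.51,-2.45,0],[0.155,-0.033,-0.022,-0.51,-2.45,0],[0.155,-0.033,-0.016,-0.51,-2.45,0],[0,0,0,0,0,0],[0,0,0,0,0,0]],
  ],
)

```text
t: 28.63
tool_pos: [0.5378, 0.0097, 0.1278]
orientation: [-2.383, -1.94, 0.084]
force: [2.2, 1.6, -4.5]
opening: 0.0425
gripper_force: 15.0
```

```bash
python3 tq.py;python3 tq.py
```

```text
t 28.78 T -0.064+-0.072 tilt 5.11 op 0.0426 F [ 1.31  2.42 -4.09] lat -0.0005 z -0.0004
t 28.98 T 0.020+-0.036 tilt 5.09 op 0.0426 F [ 0.29  3.58 -3.8 ] lat -0.0005 z -0.0004
```

The torque rose to about -0.2 N m and dropped again on backing off, which feels like the teeth catching. I'll rock gently the other way to confirm both ends of the play.

arm_command(
  deltas=[
    [[0.157,-0.02,-0.04,-0.51,-2.45,0],[0.158,-0.02,-0.004,-0.51,-2.45,0],[0,0,0,0,0,0],[0,0,0,0,0,0]],
  ],
)

```text
t: 29.37
tool_pos: [0.541, 0.009, 0.1276]
orientation: [-2.437, -1.983, 0.0]
force: [1.8, 1.9, -6.0]
opening: 0.0425
gripper_force: 15.0
```

```bash
python3 tq.py
```

```text
t 29.52 T -0.024+-0.030 tilt 0.09 op 0.0424 F [ 0.92  1.84 -4.31] lat -0.0005 z -0.0004
```

arm_command(
  deltas=[
    [[0.158,-0.033,0.004,-0.51,-2.45,0],[0,0,0,0,0,0],[0,0,0,0,0,0]],
  ],
)

```text
t: 29.82
tool_pos: [0.5426, 0.0086, 0.1276]
orientation: [2.411, 1.961, 0.042]
force: [1.4, 1.4, -4.4]
opening: 0.0428
gripper_force: 15.0
```

```bash
python3 tq.py
```

```text
t 29.97 T -0.021+-0.037 tilt -2.43 op 0.0425 F [ 0.29  1.83 -3.36] lat -0.0005 z -0.0004
```

arm_command(
  deltas=[
    [[0.157,-0.033,0.01,-0.51,-2.45,0],[0.157,-0.033,0.016,-0.51,-2.45,0],[0,0,0,0,0,0],[0,0,0,0,0,0]],
  ],
)

```text
t: 30.35
tool_pos: [0.5458, 0.008, 0.1279]
orientation: [2.356, 1.917, 0.125]
force: [3.2, 0.5, -6.2]
opening: 0.0424
gripper_force: 15.0
```

```bash
python3 tq.py
```

```text
t 30.50 T 0.116+-0.046 tilt -7.42 op 0.0424 F [ 1.51  1.31 -4.63] lat -0.0004 z -0.0004
```

Torque now opposes on the other side too (+0.12 N m at -7.4°), so the teeth are caught with play centred near 1.5°. I'll return to the middle and let go.

arm_command(
  deltas=[
    [[-0.14,0.029,-0.012,0.46,2.2,0],[-0.14,0.029,-0.008,0.46,2.2,0],[-0.14,0.029,-0.003,0.46,2.2,0],[-0.14,0.029,0,0.46,2.2,0],[0,0,0,0,0,0]],
  ],
)

```text
t: 30.97
tool_pos: [0.54, 0.0092, 0.1275]
orientation: [-2.419, -1.967, 0.03]
force: [-6.0, 1.9, 4.0]
opening: 0.0426
gripper_force: 15.0
```

arm_command(
  deltas=[
    [[0,0,0,0,0,0],[0,0,0,0,0,0],[0,0,0,0,0,0],[0,0,0,0,0,0],[0,0,0,0,0,0],[0,0,1.5,-0.3,-1.47,0],[0,0,3,0,0,0],[0,0,3,0,0,0],[0,0,2.5,0,0,0],[0,0,0,0,0,0],[0,0,0,0,0,0]],
  ],
  gripper=0.7,
)

```text
t: 31.88
tool_pos: [0.5415, 0.0091, 0.2301]
orientation: [2.434, 1.981, 0.006]
force: [0.4, 0.8, -0.6]
opening: 0.0791
gripper_force: 0.0
```

arm_command(
  deltas=[
    [[-0.43,-1.882,0,0,0,0],[-0.43,-1.882,0,0,0,0],[-0.43,-1.882,0,0,0,0],[-0.43,-1.882,0,0,0,0],[-0.43,-1.882,0,0,0,0],[0,0,-1,0,0,0],[0,0,-1.5,0,0,0],[0,0,0,0,0,0],[0,0,0,0,0,0]],
  ],
  gripper=-0.1,
)

```text
t: 32.63
tool_pos: [0.5173, -0.084, 0.2004]
orientation: [-2.434, -1.981, 0.003]
force: [0.8, -0.0, -0.2]
opening: 0.042
gripper_force: 0.0
```

arm_command(
  deltas=[
    [[0,0,-0.8,0,0,0],[0,0,-0.8,0,0,0],[0,0,-0.6,0,0,0],[0,0,-0.4,0,0,0],[0,0,-0.27,0,0,0],[0,0,0,0,0,0]],
  ],
)

```text
t: 33.13
tool_pos: [0.5183, -0.0847, 0.1731]
orientation: [-2.436, -1.982, 0.0]
force: [-0.4, 0.6, 0.4]
opening: 0.0417
gripper_force: 0.0
```

arm_command(
  deltas=[
    [[0.17,-0.03,0.28,0,0,0],[0,0,0,0,0,0]],
  ],
)

```text
t: 33.3
tool_pos: [0.5211, -0.0854, 0.1778]
orientation: [2.436, 1.982, 0.002]
force: [0.7, -0.7, 0.5]
opening: 0.0419
gripper_force: 0.0
```

arm_command(
  deltas=[
    [[0,0,0,0,0,0],[0,0,0,0,0,0],[0,0,0,0,0,0],[0,0,0,0,0,0],[0,0,0,0,0,0]],
  ],
  gripper=-1,
  squeeze=12,
)

```text
t: 33.72
tool_pos: [0.5203, -0.0851, 0.1768]
orientation: [-2.437, -1.983, -0.001]
force: [-0.8, 0.2, 0.1]
opening: 0.0176
gripper_force: 12.0
```

arm_command(
  deltas=[
    [[0.01,0.05,0,0,0,0],[0.01,0.05,0,0,0,0],[0.01,0.05,0,0,0,0],[0,0,0,0,0,0]],
  ],
)

```text
t: 34.05
tool_pos: [0.5205, -0.0847, 0.1768]
orientation: [2.437, 1.981, -0.002]
force: [-2.6, -4.8, 0.4]
opening: 0.0179
gripper_force: 12.0
```

arm_command(
  deltas=[
    [[0.01,0.05,0,0,0,0],[0.01,0.05,0,0,0,0],[0.01,0.05,0,0,0,0],[0,0,0,0,0,0]],
  ],
)

```text
t: 34.38
tool_pos: [0.5208, -0.0832, 0.1768]
orientation: [2.437, 1.981, -0.002]
force: [-3.4, -6.0, 1.2]
opening: 0.0173
gripper_force: 12.0
```

```bash
python3 f.py
```

```text
34.5833 [ 0.52075001 -0.08323444  0.17681361] [ 2.43670150e+00  1.98121042e+00 -1.62171705e-03] 0.017053727863391654 [-2.18163844 -5.08320718  0.8262779 ] along -5.4226048879803965 W [-1.04888338  0.46437268 -0.00502462] [0.05041708 0.02686065 0.02449121]
```

Only about 5.4 N now, which is drag alone with no spring force, so the teeth are caught. Pushing it home.

arm_command(
  deltas=[
    [[0.01,0.05,0,0,0,0],[0.01,0.05,0,0,0,0],[0.01,0.05,0,0,0,0],[0.01,0.05,0,0,0,0],[0,0,0,0,0,0]],
  ],
)

```text
t: 35.05
tool_pos: [0.5212, -0.0813, 0.1768]
orientation: [2.437, 1.981, -0.002]
force: [-1.9, -5.7, 0.9]
opening: 0.0175
gripper_force: 12.0
```

arm_command(
  deltas=[
    [[0.01,0.05,0,0,0,0],[0.01,0.05,0,0,0,0],[0.01,0.05,0,0,0,0],[0,0,0,0,0,0]],
  ],
)

```text
t: 35.38
tool_pos: [0.5215, -0.0798, 0.1768]
orientation: [2.437, 1.981, -0.002]
force: [-1.3, -5.9, 1.2]
opening: 0.018
gripper_force: 12.0
```

arm_command(
  deltas=[
    [[0.01,0.05,0,0,0,0],[0.01,0.05,0,0,0,0],[0,0,0,0,0,0]],
  ],
)

```text
t: 35.63
tool_pos: [0.5217, -0.0787, 0.1768]
orientation: [2.437, 1.981, -0.002]
force: [-2.1, -4.8, 1.3]
opening: 0.0178
gripper_force: 12.0
```

arm_command(
  deltas=[
    [[0.01,0.05,0,0,0,0],[0.01,0.05,0,0,0,0],[0,0,0,0,0,0]],
  ],
)

```text
t: 35.88
tool_pos: [0.5218, -0.0783, 0.1768]
orientation: [2.436, 1.98, -0.003]
force: [-3.5, -7.2, 0.4]
opening: 0.0173
gripper_force: 12.0
```

Force is rising at about +14 mm, which should be the end stop. One more small step to confirm.

arm_command(
  deltas=[
    [[0.01,0.05,0,0,0,0],[0.01,0.05,0,0,0,0],[0,0,0,0,0,0]],
  ],
)

```text
t: 36.13
tool_pos: [0.5218, -0.0781, 0.1768]
orientation: [2.436, 1.979, -0.004]
force: [-2.6, -11.1, 0.9]
opening: 0.018
gripper_force: 12.0
```

arm_command(
  deltas=[
    [[0,0,0,0,0,0],[0,0,0,0,0,0],[0,0,0,0,0,0],[0,0,0,0,0,0],[0,0,1,0,0,0],[0,0,2,0,0,0],[0,0,3,0,0,0],[0,0,3,0,0,0],[0,0,3,0,0,0],[0,0,0,0,0,0],[0,0,0,0,0,0],[0,0,0,0,0,0]],
  ],
  gripper=-0.1,
)

```text
t: 37.13
tool_pos: [0.5224, -0.0755, 0.2969]
orientation: [2.436, 1.983, 0.001]
force: [-0.3, -0.0, -1.2]
opening: 0.0419
gripper_force: 0.0
```

Run:
```python
from h import *
s=monitor.read_state();print(s['tool_pos'],s['force'],s['gripper_force'])
im=eyes.read_camera('wrist')
cv2.imwrite('pics/w6.png',cv2.convertScaleAbs(cv2.resize(im[60:330,200:450],None,fx=2.2,fy=2.2),alpha=1.6))
```

```text
[ 0.52237421 -0.07551072  0.2969381 ] [-0.32587197 -0.01311393 -1.19361063] 0.0
```

View pics/w6.png

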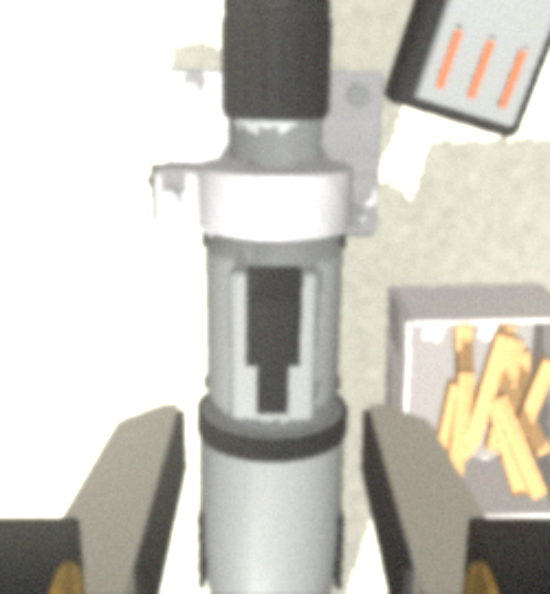

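The tab (crop rows 268–365) now sits at the front end of its slot, with open slot behind it (365–412). The gripper is clear, and the battery and pegs, the only loose items in this view, haven't moved.

```bash
python3 -c "
from plant import ticket;print(ticket.close_job())"
```

```text
the job is handed in; nothing more can be done
None
```

The drill is in second gear: I rocked the chuck until the teeth caught, then the selector slid forward to its end stop on drag alone. I let go, lifted the gripper clear and handed the job in at about 37 s; no result has come back.

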